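# Chock the case in its jig and hold the lid shut

### The arm

A 6-joint arm with a two-finger parallel gripper is mounted at the origin on the work surface. World frame = base frame: x ahead of the robot, y to its left, z up, the work surface at z = 0. Lengths are in m, angles in rad, forces in N, time in s.
With the tool pointing down it reaches from about 0.35 to 0.775 m from the base axis. Payload 7.3 kg.
Tool frame: the origin (TCP) lies at the centre of the arm's flange, where the gripper is bolted on; the fingertips stand 178 mm ahead of it and the grasp point (between the pads) lies robot.pinch_z ahead of it (robot.pinch_z is the distance from the TCP to the grasp point, in m); x points along the fingers, z is the direction in which the jaws open and shut, and the axes are right-handed (so a half turn about x gives the same grasp; the last joint's range is limited). The gripper opens to 92 mm and grips with 3 to 60 N. Pads are 19 mm wide; open, the fingers measure 130 mm over their backs; the gripper's body (75 mm by 190 mm) begins 47 mm behind the grasp point.
Start: joints at [-1.35, 0.342, 1.524, -0, 1.275, -0.146], TCP at [0.188, -0.49, 0.405] pointing down, gripper open.
Joint ranges: [-2.53, 2.53], [-0.77, 2.02], [0.04, 2.7], [-1, 4.14], [0.28, 2.66], [-3.11, 3.11]. Speed limits (rad/s): [2.57, 2.57, 3.14, 3.14, 3.14, 3.14].

### API

Orientations are given as [roll, pitch, yaw] about the fixed x, y, z axes, in that order (R = Rz(yaw) Ry(pitch) Rx(roll)).
In Python, from cell import robot gives the robot as it stands.
- The arm moves only by the shell command python3 -m jog 'ROWS' [FORCE]. ROWS is JSON, a list of rows, each an object of numbers: "fingers": the closure, from 0 (fully open) to 1 (shut); "x", "y", "z": the shift along the tool's x, y, z in cm; "spin": the turn about the tool's x in degrees. A call has 1 to 5 rows; each row is the pose to reach, as a shift and turn from the pose commanded when the call began, along the tool's axes at that moment; what a row does not reach only later rows make up. A row lasts 1/8 s, in which the tool goes at most 62.5 mm and 10.7 degrees, less where a joint would pass 70% of its speed; a pose out of reach is approached as far as the arm can. A call with a gripper value outside its range is refused whole. The fingers move at their own pace and stop on an object; FORCE is the grip in N (left out, the last holds). Time passes only in rows, so rows that repeat a pose let the fingers close. It gives the time, the measured TCP pose, the force and the opening at its end, in the units of the state.
- robot.observe(): the state, without advancing time (a new reading comes with each control period).
- robot.read_camera(name): name is "side" or "top" or "wrist"; returns a dict with "color" (480x640x3 uint8, red, green, blue), "mtx" (3x3 intrinsics, pixels), "view" (4x4, takes a point from world to camera coordinates); the wrist camera has in their place "T_tool_cam" (4x4, takes a point from camera to tool coordinates, whose origin is the TCP and whose axes are the tool frame's). Camera axes: x right, y down, z forward; pixel columns grow to the right and rows downward; lengths in m; the calibration is good to about 2 mm. A picture is of the moment at which its call begins: read the wrist's pose just before it. There is no depth.
- robot.hand_in(): hands the job in, once; it reports no verdict.
Trained networks look in a picture, given as the dict that the camera call returned (one of the last four; its "shot" number tells which), for a name from the list of things; names that differ only in an ending like _2 or _b are one class to them, and where a whole thing is asked for, a point or a joint stands for the part that bears it (a point fixed in the world has none). Each returns a list of dicts, best first, with "conf" (0 to 1); they miss things now and then, are a little off and sometimes report something else, mostly with a low value. They report only what shows in the picture. A call takes as long as a camera call. They do not tell look-alikes from the thing itself.
- robot.look_for(target, picture): "xy" ([column, row] in pixels, amid what is visible of it).
The state is a dict: "time": time; "qpos": joint angles; "qvel": joint speeds; "joint_efforts": joint torques, N m; "tool_pos": TCP position; "tool_rot": TCP orientation; "contact_force": force on the tool from outside, world axes, zero at the start; "torque": the same for the moment, N m; "opening": finger opening in m.
Only numpy, scipy, OpenCV 4.12 (cv2) and the standard library are available. Lean on these libraries where they do the work, as an engineer would, in place of code of your own. Each camera call takes 0.05 s, during which the arm holds its last target. There are 200 camera calls.

### The job

On the electronics bench a white instrument case sits in a jig between two yellow end stops, with a gap on each side. Take the orange spacer out of its black stand and slide it, upright, all the way down into whichever gap is wide enough for it, without forcing it at the narrow one, and let go of it; then press the blue sprung lid down flush with the top of the case and finish while still holding it pressed down. Leave the screwdriver, the red reel and the white pot where they are.

Things in the scene. Friction and masses are not known exactly. Their poses are not given: they have to be found in the camera images.
- jig: Jig fixed to the bench: dark base plate 130 (x) x 240 (y) x 10 mm with the white case 110 (x) x 150 (y) mm bolted centrally on it, its top 38 mm above the bench. Origin: centre of the plate's underside. x points to the lid's hinge, y along the row stop - case - stop; the case's sides, which border the gaps, are at y = +75 and -75 mm. A flat shoulder 32 mm wide lies either side of the lid.
- stop_thin: Yellow fixed end stop standing on the jig's plate at one end (either one), 70 (x) x 20 (y) mm, 28 mm high, axes parallel to the jig's. Origin: centre of its underside. The gap between it and the case is the wide one, about 13 mm wide and 28 mm deep, down to the plate.
- stop_thick: Yellow fixed end stop at the other end, 70 (x) x 32 (y) mm, 28 mm high, axes parallel to the jig's. Origin: centre of its underside. The gap between it and the case is only about 7 mm wide: too narrow for the spacer.
- spacer_mid (a point): Centre of the loose orange spacer, a plate 40 (x, length) x 10 (y, thickness) x 78 mm (z, height), about 50 g, foot edges rounded by 3 mm. At the start it stands upright in the black stand, its foot 4 mm above the bench; the point is half-way up, 39 mm above the foot. Fully home, its foot stands on the jig's plate and it rises 50 mm above the case.
- stand: Black slotted stand, fixed to the bench, 66 (x) x 43 (y) x 30 mm high; the slot is 44 (x) x 13 (y) mm, its floor 4 mm above the bench. Origin: centre of its underside.
- lid (a joint): Angle of the blue lid, rad: 0 = shut, its top flush with the case's top (a hard stop); about 0.5 at the start, front edge raised. A spring opens it again when it is let go; holding it shut at the pad takes about 8 N straight down.
- lid_pad (a point): Centre of the white spot (26 mm wide) on top of the blue lid near its front edge, where to press. Lid 90 (x) x 80 (y) x 5 mm; its hinge runs along the jig's y, 74 mm from this point, at x = +47 mm from the jig's origin and 35.5 mm above the bench. With the lid shut the point is at x = -27 mm from the jig's origin, y = 0, 38 mm above the bench. z: the lid's normal.
- screwdriver: Bystander: screwdriver lying on the bench beyond the jig. Origin on its underside.
- reel: Bystander: red reel standing on the bench, 56 mm across, 40 mm high. Origin: centre of its underside.
- pot: Bystander: white pot with blue cap, 48 mm across, 60 mm high. Origin: centre of its underside.
There are look-alikes about, which are no part of the job. Of the things like the part that bears spacer_mid, leave any that is turquoise; of the rest the smaller one is meant.

How it is judged:
By the outcome, as a careful person would: the job done as asked, in the order asked, and still so for the second after the job is handed in, while the arm keeps its last pose, push and grip.
It also fails if it takes over 51 s, if anything falls off the work surface, if the arm or the gripper's body presses on something with over 40 N, if the wrist force passes 120 N, or if a joint passes its speed limit or range.

## Working session

There is one attempt and no reset: what is moved stays moved. The work goes in short steps, Python scripts to look and compute and a shell command to move; the robot and the scene stay as the last step left them, time stands still between calls to the robot, and variables do not carry over. Pictures are saved under pics/ and viewed, on a budget of 10 in all, crops included, one or two more only if the job needs it, and the job is handed in when it is done.

```bash
ls; mkdir -p pics; cat > h.py <<'E'
import numpy as np, cv2
from scipy.spatial.transform import Rotation as R
from cell import robot
def save(p,n): cv2.imwrite('pics/'+n+'.png',cv2.cvtColor(p['color'],cv2.COLOR_RGB2BGR))
def T_tool(s):
    T=np.eye(4);T[:3,:3]=R.from_euler('xyz',s['tool_rot']).as_matrix();T[:3,3]=s['tool_pos'];return T
def ray(p,uv,s=None):
    C=np.linalg.inv(p['view']) if 'view' in p else T_tool(s)@p['T_tool_cam']
    d=C[:3,:3]@np.linalg.solve(p['mtx'],[uv[0],uv[1],1.]);return C[:3,3],d
def onz(p,uv,z,s=None):
    o,d=ray(p,uv,s);return o+d*(z-o[2])/d[2]
def proj(p,X,s=None):
    V=p['view'] if 'view' in p else np.linalg.inv(T_tool(s)@p['T_tool_cam'])
    c=V[:3,:3]@np.array(X)+V[:3,3];u=p['mtx']@c;return u[:2]/u[2]
E
python3 - <<'E'
from h import *
np.set_printoptions(precision=4,suppress=True)
s=robot.observe();print(s,robot.pinch_z)
for n in ['top','side']:
    p=robot.read_camera(n);save(p,n+'0')
    for t,z in [('jig',.03),('stop_thin',.038),('stop_thick',.038),('spacer_mid',.05),('stand',.03),('lid_pad',.07),('screwdriver',.01),('reel',.04),('pot',.06)]:
        for r in robot.look_for(t,p)[:4]: print(n,t,np.round(r['xy']),round(r['conf'],2),onz(p,r['xy'],z))
E
```

```text
pics
{'time': 0.0, 'qpos': array([-1.35  ,  0.3427,  1.525 ,  0.    ,  1.2754, -0.146 ]), 'qvel': array([ 0.0005, -0.0016, -0.0002,  0.0009, -0.0005,  0.0008]), 'joint_efforts': array([  0.0003, -43.1247, -24.4221,   0.0718,   0.0559,  -0.0002]), 'tool_pos': array([ 0.1883, -0.4899,  0.404 ]), 'tool_rot': array([2.9947, 1.5693, 1.7907]), 'contact_force': array([0.0461, 0.1978, 0.3483]), 'torque': array([-0.0624, -0.0085, -0.0224]), 'opening': 0.0915052058320735} 0.1592
top jig [283. 264.] 0.88 [0.5454 0.0558 0.03  ]
top stop_thin [321. 271.] 0.57 [ 0.5224 -0.0226  0.038 ]
top stop_thick [232. 260.] 0.69 [0.5627 0.1604 0.038 ]
top spacer_mid [472. 272.] 0.93 [ 0.4926 -0.3293  0.05  ]
top spacer_mid [431. 271.] 0.82 [ 0.5021 -0.245   0.05  ]
top spacer_mid [395. 264.] 0.7 [ 0.5219 -0.174   0.05  ]
top stand [430. 280.] 0.88 [ 0.4865 -0.2448  0.03  ]
top lid_pad [279. 262.] 0.64 [0.5445 0.062  0.07  ]
top screwdriver [289. 148.] 0.64 [0.8106 0.0243 0.01  ]
top reel [493. 227.] 0.78 [ 0.5843 -0.3894  0.04  ]
top reel [322. 272.] 0.16 [ 0.5207 -0.0245  0.04  ]
top pot [124. 332.] 0.6 [0.4308 0.3777 0.06  ]
side jig [289. 225.] 0.56 [0.5543 0.0489 0.03  ]
side stop_thin [279. 253.] 0.57 [ 0.5209 -0.046   0.038 ]
side stop_thin [290. 192.] 0.4 [0.5691 0.1583 0.038 ]
side stop_thick [290. 191.] 0.55 [0.5698 0.1651 0.038 ]
side stop_thick [287. 225.] 0.33 [0.5489 0.0425 0.038 ]
side spacer_mid [276. 354.] 0.8 [ 0.4893 -0.3271  0.05  ]
side spacer_mid [278. 318.] 0.71 [ 0.5008 -0.2375  0.05  ]
side spacer_mid [280. 289.] 0.7 [ 0.513  -0.1622  0.05  ]
side stand [280. 326.] 0.57 [ 0.5024 -0.2493  0.03  ]
side lid_pad [286. 213.] 0.64 [0.5496 0.0567 0.07  ]
side screwdriver [384. 225.] 0.68 [0.8098 0.0336 0.01  ]
side reel [327. 384.] 0.67 [ 0.5903 -0.405   0.04  ]
side pot [240. 141.] 0.75 [0.4429 0.3627 0.06  ]
```

```bash
python3 - <<'E'
import cv2
a=cv2.imread('pics/top0.png')[200:350,190:530];b=cv2.imread('pics/side0.png')[165:385,180:400]
cv2.imwrite('pics/v1.png',cv2.resize(a,None,fx=2.35,fy=2.35,interpolation=3));cv2.imwrite('pics/v2.png',cv2.resize(b,None,fx=2.7,fy=2.7,interpolation=3))
E
```

```text
(no output)
```

View pics/v1.png

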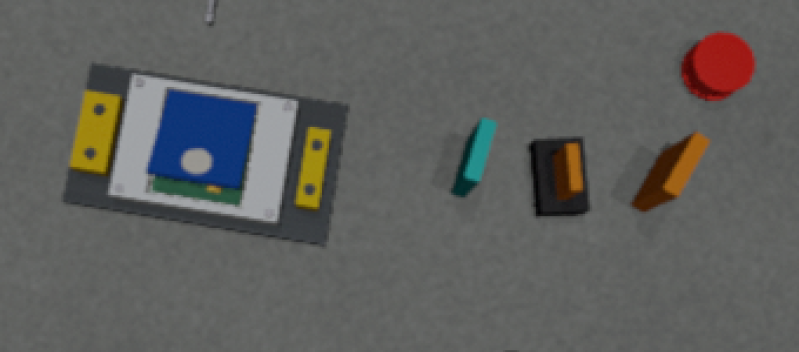

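View pics/v2.png

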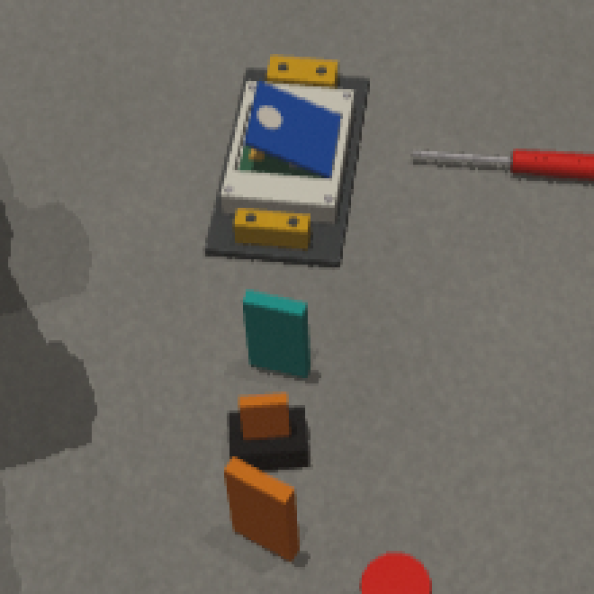

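The spacer candidates in the top picture are turquoise (395,264), orange in the black stand (431,271), and a larger orange one standing free (472,272). The one in the stand is meant: it is not turquoise, it is the smaller orange, and it sits in the stand. Both pictures above show this enlarged. The wide gap is at the thin stop, at -y.

```bash
cat >> h.py <<'E'
np.set_printoptions(precision=4,suppress=True)
def plan(pinch,yaw_deg=None,s=None):
    """shift (tool axes, cm) and spin (deg) to bring the grasp point to `pinch`, jaw axis along yaw (mod 180), tool pointing straight down"""
    s=s or robot.observe();T=T_tool(s)
    d=np.array(pinch)+[0,0,robot.pinch_z]-T[:3,3]
    sh=T[:3,:3].T@d*100
    z=T[:3,2];cur=np.degrees(np.arctan2(z[1],z[0]));sp=None
    if yaw_deg is not None: sp=-((yaw_deg-cur+90)%180-90)   # tool x is down: +spin = -yaw
    print('jaw yaw',round(cur,2),'shift x,y,z cm',np.round(sh,2),'spin',sp, 'tilt',np.round(T[:3,0],4))
E
python3 - <<'E'
from h import *
s=robot.observe();print(T_tool(s))
plan([.49,-.245,.22],90)
p=robot.read_camera('wrist');print(p['T_tool_cam'],p['mtx'])
# top-cam colour fits
p=robot.read_camera('top');hsv=cv2.cvtColor(p['color'],cv2.COLOR_RGB2HSV)
def yaw(mask,z,name):
    n,l,st,c=cv2.connectedComponentsWithStats(mask.astype(np.uint8))
    for i in range(1,n):
        if st[i,4]>60:
            pts=np.argwhere(l==i)[:,::-1]
            q=np.array([onz(p,u,z)[:2] for u in pts],np.float32)
            (cx,cy),(w,h),a=cv2.minAreaRect(q);print(name,st[i,4],c[i],(round(cx,4),round(cy,4)),round(w,3),round(h,3),round(a,1))
H,S,V=hsv[...,0],hsv[...,1],hsv[...,2]
roi=np.zeros(H.shape,bool);roi[200:310,200:500]=1
yaw(roi&(H>20)&(H<30)&(S>150),.038,'yellow')
yaw(roi&(H>8)&(H<=19)&(S>150),.082,'orange')
yaw(roi&(H>80)&(H<100)&(S>120),.08,'turq')
yaw(roi&(S<40)&(V>120),.038,'white')
yaw(roi&(V<45),.03,'black')
E
```

```text
[[ 0.      0.9335  0.3587  0.1883]
 [-0.0001  0.3587 -0.9335 -0.4901]
 [-1.     -0.      0.0001  0.4047]
 [ 0.      0.      0.      1.    ]]
jaw yaw -68.98 shift x,y,z cm [  2.55  36.95 -12.06] spin 21.01769000214452 tilt [ 0.     -0.0001 -1.    ]
[[-0.0003 -0.2653  0.9642  0.02  ]
 [ 0.0002 -0.9642 -0.2653  0.0706]
 [ 1.      0.0001  0.0003 -0.    ]
 [ 0.      0.      0.      1.    ]] [[390.261    0.     315.7601]
 [  0.     390.261  236.8005]
 [  0.       0.       1.    ]]
yellow 540 [230.8074 256.3056] (0.5706, 0.1627) 0.035 0.073 75.8
yellow 322 [322.8012 271.4099] (0.5224, -0.0254) 0.021 0.072 75.6
orange 480 [475.1958 272.9167] (0.4868, -0.3252) 0.029 0.083 52.0
orange 252 [431.4444 272.4048] (0.495, -0.239) 0.023 0.046 87.4
turq 293 [391.5631 266.3549] (0.5138, -0.162) 0.019 0.07 67.2
white 1929 [276.6667 263.0104] (0.5498, 0.0692) 0.15 0.11 75.7
white 101 [273.4455 268.2277] (0.5369, 0.0758) 0.023 0.019 85.1
black 68 [386.6618 272.8529] (0.5151, -0.1627) 0.014 0.055 69.8
black 431 [424.2204 277.4826] (0.4972, -0.2412) 0.047 0.067 87.6
```

```bash
python3 -m jog '[{"y":5.5,"z":-1.8,"spin":5,"fingers":0.6},{"y":11.3,"z":-3.6,"spin":11,"fingers":0.6},{"y":17,"z":-5.4,"spin":17,"fingers":0.6},{"y":22.7,"z":-7.2,"spin":23.5,"fingers":0.6},{"y":28.4,"z":-9,"spin":23.5,"fingers":0.6}]' 20; python3 - <<'E'
from h import *
plan([.497,-.2412,.14],87.5)
# heights by triangulating the far top corners
from scipy.optimize import least_squares
pt=robot.read_camera('top');ps=robot.read_camera('side')
for n,a,b in [('big',(707,138),(297,497)),('small',(580,145),(288,396)),('turq',(495,121),(307,303))]:
    ua=np.array(a)/2.35+[190,200];ub=np.array(b)/2.7+[180,165]
    print(n,least_squares(lambda X:np.r_[proj(pt,X)-ua,proj(ps,X)-ub],[.5,-.2,.08]).x)
E
```

```text
jaw yaw -68.98 shift x,y,z cm [ 10.55  37.74 -12.16] spin 23.51828240264831 tilt [ 0.     -0.0001 -1.    ]
big [ 0.5133 -0.3506  0.1097]
small [ 0.5174 -0.25    0.0912]
turq [ 0.5404 -0.1772  0.1146]$[0]: bad value
```

```bash
python3 -m jog '[{"fingers":0.6,"x":0,"y":5.5,"z":-1.8,"spin":5},{"fingers":0.6,"x":0,"y":11.3,"z":-3.6,"spin":11},{"fingers":0.6,"x":0,"y":17,"z":-5.4,"spin":17},{"fingers":0.6,"x":0,"y":22.7,"z":-7.2,"spin":23.5},{"fingers":0.6,"x":0,"y":28.4,"z":-9,"spin":23.5}]' 20; python3 - <<'E'
from h import *
plan([.497,-.2412,.14],87.5)
E
```

```text
time: 1.82
tool_pos: [0.4224, -0.3028, 0.4049]
tool_rot: [0.661, 1.57, -0.955]
contact_force: [0.0, -1.5, 1.2]
opening: 0.0462
jaw yaw -92.57 shift x,y,z cm [10.57  7.17 -6.5 ] spin -0.06590029347916015 tilt [ 0.0004 -0.0006 -1.    ]
```

```bash
python3 -m jog '[{"fingers":0.6,"x":0,"y":4,"z":-4,"spin":0},{"fingers":0.6,"x":4,"y":7.2,"z":-6.5,"spin":0},{"fingers":0.6,"x":8.5,"y":7.2,"z":-6.5,"spin":0},{"fingers":0.6,"x":10.5,"y":7.2,"z":-6.5,"spin":0},{"fingers":0.6,"x":10.5,"y":7.2,"z":-6.5,"spin":0}]'; python3 - <<'E'
from h import *
s=robot.observe();p=robot.read_camera('wrist');save(p,'w1')
for t in ['spacer_mid','stand']:
    for r in robot.look_for(t,p)[:3]: print(t,np.round(r['xy']),r['conf'])
hsv=cv2.cvtColor(p['color'],cv2.COLOR_RGB2HSV);H,S,V=[hsv[...,i] for i in range(3)]
for nm,m,z in [('orange',(H>5)&(H<=19)&(S>150),.082),('black',V<50,.03)]:
    n,l,st,c=cv2.connectedComponentsWithStats(m.astype(np.uint8))
    for i in range(1,n):
        if st[i,4]>800:
            q=np.array([onz(p,u,z,s)[:2] for u in np.argwhere(l==i)[:,::-1]],np.float32);print(nm,st[i],cv2.minAreaRect(q))
print('proj tip',proj(p,T_tool(s)@[robot.pinch_z,0,0,1])[:2] if 0 else proj(p,(T_tool(s)@[robot.pinch_z,0,0,1])[:3],s))
plan([.497,-.2412,.065],87.5)
E
```

```text
time: 2.45
tool_pos: [0.4956, -0.2421, 0.2982]
tool_rot: [-2.106, 1.567, 2.563]
contact_force: [-0.7, -0.8, 0.4]
opening: 0.0366
spacer_mid [171. 222.] 0.75
spacer_mid [321. 250.] 0.67
spacer_mid [476. 249.] 0.61
stand [311. 223.] 0.9
orange [ 409  198  138   90 7887] ((0.49602580070495605, -0.32822802662849426), (0.06742114573717117, 0.0462866947054863), 62.36874771118164)
orange [ 311  201   20   94 1742] ((0.5048321485519409, -0.24496106803417206), (0.010098984465003014, 0.051171742379665375), 87.56026458740234)
black [ 289  200   22   69 1048] ((0.49897387623786926, -0.23123261332511902), (0.013565454632043839, 0.04666516184806824), 86.4853515625)
black [  74  285  163  103 3533] ((0.42720097303390503, -0.12486092001199722), (0.11009702831506729, 0.0811232328414917), 87.73319244384766)
black [ 396  284  149  104 3807] ((0.4183233976364136, -0.3477843403816223), (0.10021445155143738, 0.08172232657670975), 87.58637237548828)
black [    0   377   640    67 26393] ((0.36219561100006104, -0.23825713992118835), (0.49242258071899414, 0.05840466916561127), 88.08747100830078)
proj tip [314.81   316.3484]
jaw yaw -92.5 shift x,y,z cm [ 7.68  0.06 -0.17] spin -0.0010480103117060935 tilt [ 0.0019 -0.0013 -1.    ]
```

View pics/w1.png

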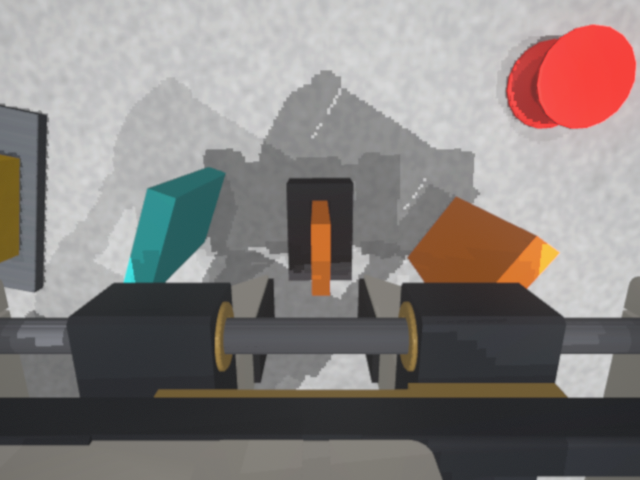

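The wrist picture shows the stand and small orange spacer in the middle (321,250), the turquoise one left (180,230), and the big orange right (476,240). The neighbours lie under the gripper body, so I check their heights and the spacer's top edge before going down.

```bash
python3 - <<'E'
from h import *
s=robot.observe();p=robot.read_camera('side')
z=np.linspace(.06,.14,81)
for n,f,t in [('turq',(308,376),(307,303)),('big R',(297,559),(297,497)),('big L',(235,526),(228,462))]:
    f=np.array(f)/2.7+[180,165];t=np.array(t)/2.7+[180,165];X=onz(p,f,0)
    e=[np.hypot(*(proj(p,[X[0],X[1],h])-t)) for h in z];print(n,X[:2],z[np.argmin(e)],min(e))
w=robot.read_camera('wrist')
for u in [(311,295),(331,295),(312,225),(329,225)]: print(u,onz(w,u,.082,s)[:2])
for n,f,t in [('turq',(222,170),(150,188)),('big',(455,197),(543,240))]:
    X=onz(w,f,0,s);e=[np.hypot(*(proj(w,[X[0],X[1],h],s)-t)) for h in z];print('wrist',n,X[:2],z[np.argmin(e)],min(e))
E
```

```text
turq [ 0.543  -0.1767] 0.11600000000000002 1.1795667666007454
big R [ 0.5151 -0.3499] 0.11100000000000002 1.9466180081510573
big L [ 0.4666 -0.3138] 0.11200000000000002 1.149974780970002
(311, 295) [ 0.4793 -0.2401]
(331, 295) [ 0.4789 -0.2511]
(312, 225) [ 0.519  -0.2424]
(329, 225) [ 0.5186 -0.2513]
wrist turq [ 0.5424 -0.1786] 0.12100000000000001 11.649866457925317
wrist big [ 0.5156 -0.3457] 0.11400000000000002 0.8716977043431113
```

```bash
python3 -m jog '[{"fingers":0.6,"x":0,"y":0.3,"z":0.3,"spin":0},{"fingers":0.6,"x":2.5,"y":0.3,"z":0.3,"spin":0},{"fingers":0.6,"x":4.5,"y":0.3,"z":0.3,"spin":0},{"fingers":0.6,"x":6.0,"y":0.3,"z":0.3,"spin":0},{"fingers":0.6,"x":6.5,"y":0.3,"z":0.3,"spin":0}]' 20 && python3 -m jog '[{"fingers":1,"x":0,"y":0,"z":0,"spin":0},{"fingers":1,"x":0,"y":0,"z":0,"spin":0},{"fingers":1,"x":0,"y":0,"z":0,"spin":0},{"fingers":1,"x":0,"y":0,"z":0,"spin":0},{"fingers":1,"x":0,"y":0,"z":0,"spin":0}]' 20
```

```text
time: 3.32
tool_pos: [0.4987, -0.2456, 0.2341]
tool_rot: [-2.068, 1.57, 2.601]
contact_force: [1.0, 0.2, -0.1]
opening: 0.0364
time: 3.95
tool_pos: [0.4989, -0.2456, 0.2352]
tool_rot: [0.971, 1.57, -0.643]
contact_force: [0.6, 0.3, 3.2]
opening: 0.0098
```

```bash
python3 -m jog '[{"fingers":1,"x":-1,"y":0,"z":0,"spin":0},{"fingers":1,"x":-3.5,"y":0,"z":0,"spin":0},{"fingers":1,"x":-7,"y":0,"z":0,"spin":0},{"fingers":1,"x":-11,"y":0,"z":0,"spin":0},{"fingers":1,"x":-15,"y":0,"z":0,"spin":0}]' 30; python3 - <<'E'
from h import *
plan([.5297,-.0098,.23],75.7)
E
```

```text
time: 4.58
tool_pos: [0.4985, -0.2454, 0.3864]
tool_rot: [-0.658, 1.571, -2.272]
contact_force: [0.4, -0.0, -0.7]
opening: 0.0095
jaw yaw -92.49 shift x,y,z cm [ -0.28   2.1  -23.67] spin 11.81489628938175 tilt [-0.0001 -0.0001 -1.    ]
```

```bash
python3 -m jog '[{"fingers":1,"x":0,"y":0.5,"z":-4,"spin":3},{"fingers":1,"x":0,"y":1,"z":-9,"spin":6},{"fingers":1,"x":0,"y":1.5,"z":-14,"spin":10},{"fingers":1,"x":0,"y":2,"z":-19,"spin":11.8},{"fingers":1,"x":0,"y":2.1,"z":-23.7,"spin":11.8}]' && python3 -m jog '[{"fingers":1,"x":1,"y":0,"z":0,"spin":0},{"fingers":1,"x":3,"y":0,"z":0,"spin":0},{"fingers":1,"x":5,"y":0,"z":0,"spin":0},{"fingers":1,"x":6.5,"y":0,"z":0,"spin":0},{"fingers":1,"x":6.5,"y":0,"z":0,"spin":0}]'; python3 - <<'E'
from h import *
s=robot.observe();p=robot.read_camera('wrist');save(p,'w2')
T=T_tool(s);print(T)
hsv=cv2.cvtColor(p['color'],cv2.COLOR_RGB2HSV);H,S,V=[hsv[...,i] for i in range(3)]
for nm,m,z in [('yellow',(H>=20)&(H<33)&(S>150),.038),('orange',(H>5)&(H<=18)&(S>150),.06)]:
    n,l,st,c=cv2.connectedComponentsWithStats(m.astype(np.uint8))
    for i in range(1,n):
        if st[i,4]>400:
            q=np.array([onz(p,u,z,s)[:2] for u in np.argwhere(l==i)[:,::-1]],np.float32);print(nm,st[i],cv2.minAreaRect(q))
a=np.radians(-14.3);J=np.array([[np.cos(a),-np.sin(a)],[np.sin(a),np.cos(a)]])
for q in [(35,-75),(-35,-75),(35,-88),(-35,-88),(55,-75),(-55,-75)]:
    X=np.array([.5498,.0692])+J@np.array(q)/1e3; z=.038
    print(q,proj(p,[*X,z],s))
plan([.5297,-.0098,.165],75.7)
E
```

```text
time: 5.2
tool_pos: [0.5299, -0.008, 0.3852]
tool_rot: [1.601, 1.57, -0.219]
contact_force: [0.3, -0.8, -0.3]
opening: 0.0096
time: 5.82
tool_pos: [0.5297, -0.0103, 0.3187]
tool_rot: [-1.394, 1.568, 3.069]
contact_force: [0.0, -0.1, -0.4]
opening: 0.0101
[[-0.0025  0.9689 -0.2474  0.5297]
 [ 0.0002 -0.2474 -0.9689 -0.0103]
 [-1.     -0.0025  0.0004  0.3187]
 [ 0.      0.      0.      1.    ]]
yellow [  23  182   64  102 4559] ((0.5736093521118164, 0.1614331156015396), (0.03699030354619026, 0.07228171080350876), 75.68126678466797)
yellow [ 324  182   30   98 2250] ((0.5272406339645386, -0.026435300707817078), (0.019969742745161057, 0.06932439655065536), 76.00812530517578)
orange [ 302  226   29   92 2214] ((0.5100412964820862, -0.0060953907668590546), (0.01836712844669819, 0.0631835013628006), 75.1434326171875)
orange [303 354  27  17 423] ((0.44605138897895813, 0.010300284251570702), (0.018038317561149597, 0.012698911130428314), 75.6792984008789)
(35, -75) [304.414  184.0697]
(-35, -75) [305.202  281.8203]
(35, -88) [323.8794 184.064 ]
(-35, -88) [323.3617 281.8148]
(55, -75) [304.1676 153.5049]
(-55, -75) [305.4081 307.3855]
jaw yaw -104.32 shift x,y,z cm [-0.46 -0.04 -0.03] spin -0.020191870196811124 tilt [-0.0007 -0.0001 -1.    ]
```

View pics/w2.png

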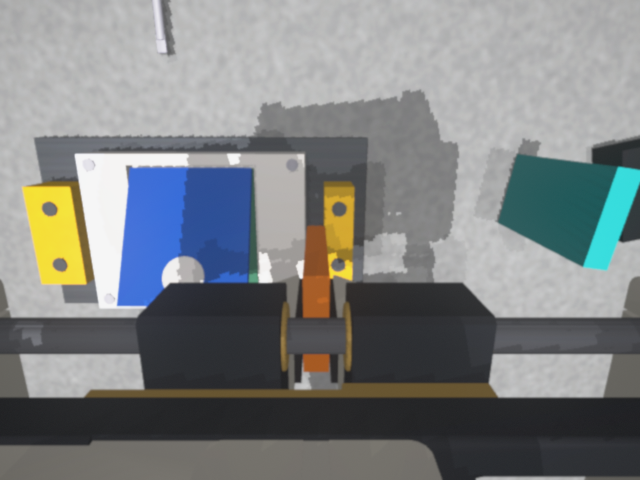

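The picture shows the wide gap between the case edge (col 305) and the thin stop (col 324), as my fitted jig pose predicts, and the spacer foot at (316,226). I go lower to compare the foot with the gap at nearly the same height.

```bash
python3 -m jog '[{"fingers":1,"x":1,"y":0,"z":0,"spin":0},{"fingers":1,"x":2.5,"y":0,"z":0,"spin":0},{"fingers":1,"x":3.5,"y":0,"z":0,"spin":0},{"fingers":1,"x":4,"y":0,"z":0,"spin":0},{"fingers":1,"x":4,"y":0,"z":0,"spin":0}]'; python3 - <<'E'
from h import *
s=robot.observe();p=robot.read_camera('wrist');save(p,'w3')
T=T_tool(s);print(T[:3,3],T[:3,2])
for q in [(.231,.02,.005),(.231,.02,-.005)]: print('foot',proj(p,(T@[*q,1])[:3],s))
a=np.radians(-14.2);J=np.array([[np.cos(a),-np.sin(a)],[np.sin(a),np.cos(a)]])
for q in [(35,-75),(0,-75),(35,-88),(0,-88)]:
    X=np.array([.5498,.0692])+J@np.array(q)/1e3
    print(q,proj(p,[*X,.038],s))
c=p['color']
cv2.imwrite('pics/v3.png',cv2.cvtColor(cv2.resize(c[130:330,220:420],None,fx=3,fy=3,interpolation=cv2.INTER_CUBIC),cv2.COLOR_RGB2BGR))
E
```

```text
time: 6.5
tool_pos: [0.53, -0.0096, 0.2793]
tool_rot: [-1.357, 1.57, 3.106]
contact_force: [0.4, -0.1, -0.7]
opening: 0.0099
[ 0.53   -0.0096  0.2793] [-0.2467 -0.9691  0.0002]
foot [323.8525 224.0945]
foot [305.8627 224.0898]
(35, -75) [303.7287 194.2472]
(0, -75) [304.2819 252.6767]
(35, -88) [326.4985 194.2207]
(0, -88) [326.1383 252.6527]
```

View pics/v3.png

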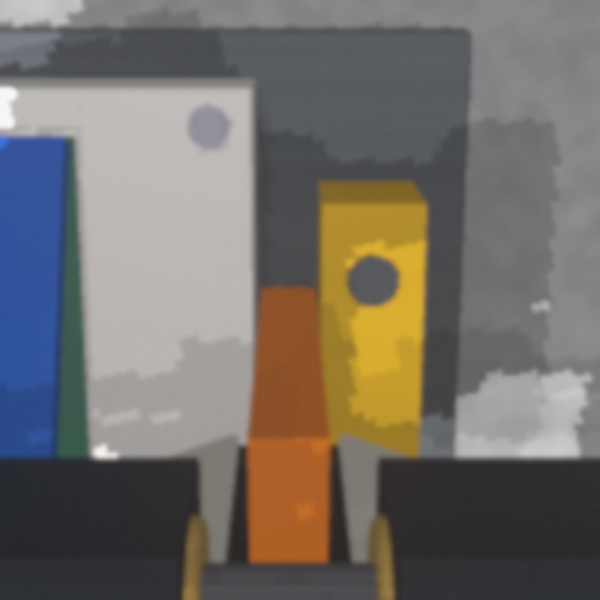

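Foot is at cols 306.7–326 (centre 316.3) and the gap at 305–326.3 (centre 315.7), so it needs 0.3 mm towards the case. I lower gently and watch the force.

```bash
python3 -m jog '[{"fingers":1,"x":0.3,"y":0,"z":-0.03,"spin":0},{"fingers":1,"x":0.7,"y":0,"z":-0.03,"spin":0},{"fingers":1,"x":1.1,"y":0,"z":-0.03,"spin":0},{"fingers":1,"x":1.5,"y":0,"z":-0.03,"spin":0},{"fingers":1,"x":1.8,"y":0,"z":-0.03,"spin":0}]'
```

```text
time: 7.18
tool_pos: [0.53, -0.0094, 0.2614]
tool_rot: [-1.118, 1.571, -2.938]
contact_force: [-0.1, -0.4, -0.2]
opening: 0.01
```

```bash
python3 -m jog '[{"fingers":1,"x":0.4,"y":0,"z":0,"spin":0},{"fingers":1,"x":0.8,"y":0,"z":0,"spin":0},{"fingers":1,"x":1.2,"y":0,"z":0,"spin":0},{"fingers":1,"x":1.6,"y":0,"z":0,"spin":0},{"fingers":1,"x":1.8,"y":0,"z":0,"spin":0}]' && python3 -m jog '[{"fingers":1,"x":0.1,"y":0,"z":0,"spin":0},{"fingers":1,"x":0.2,"y":0,"z":0,"spin":0},{"fingers":1,"x":0.25,"y":0,"z":0,"spin":0}]'
```

```text
time: 7.8
tool_pos: [0.53, -0.0094, 0.2434]
tool_rot: [-1.279, 1.57, -3.099]
contact_force: [0.5, -0.8, -1.8]
opening: 0.0099
time: 8.18
tool_pos: [0.5301, -0.0094, 0.2412]
tool_rot: [1.136, 1.571, -0.685]
contact_force: [0.0, -0.0, 0.5]
opening: 0.0096
```

```bash
python3 -m jog '[{"fingers":1,"x":0.05,"y":0,"z":0,"spin":0},{"fingers":1,"x":0.1,"y":0,"z":0,"spin":0},{"fingers":1,"x":0.1,"y":0,"z":0,"spin":0}]'; python3 -m jog '[{"fingers":1,"x":0.05,"y":0,"z":0,"spin":0},{"fingers":1,"x":0.1,"y":0,"z":0,"spin":0},{"fingers":1,"x":0.1,"y":0,"z":0,"spin":0}]'
```

```text
time: 8.55
tool_pos: [0.5301, -0.0093, 0.2412]
tool_rot: [1.509, 1.57, -0.311]
contact_force: [-3.5, 0.3, 7.5]
opening: 0.0098
time: 8.93
tool_pos: [0.5301, -0.0093, 0.2411]
tool_rot: [1.537, 1.569, -0.282]
contact_force: [-4.7, 0.8, 14.9]
opening: 0.0095
```

Contact with the plate where expected (foot about z = 10 mm). Now I release it and retreat upwards.

```bash
python3 -m jog '[{"fingers":1,"x":-0.15,"y":0,"z":0,"spin":0},{"fingers":0.7,"x":-0.15,"y":0,"z":0,"spin":0},{"fingers":0.7,"x":-0.15,"y":0,"z":0,"spin":0},{"fingers":0.7,"x":-0.15,"y":0,"z":0,"spin":0},{"fingers":0.7,"x":-0.15,"y":0,"z":0,"spin":0}]' && python3 -m jog '[{"fingers":0.7,"x":-1,"y":0,"z":0,"spin":0},{"fingers":0.7,"x":-3,"y":0,"z":0,"spin":0},{"fingers":0.7,"x":-6,"y":0,"z":0,"spin":0},{"fingers":0.7,"x":-9,"y":0,"z":0,"spin":0},{"fingers":0.7,"x":-11,"y":0,"z":0,"spin":0}]'; python3 - <<'E'
from h import *
s=robot.observe();p=robot.read_camera('wrist');save(p,'w4')
a=np.radians(-14.2);J=np.array([[np.cos(a),-np.sin(a)],[np.sin(a),np.cos(a)]])
X=lambda q:np.array([.5498,.0692])+J@np.array(q)/1e3
# expected spacer top (z .088)
for q in [(20,-76.5),(-20,-76.5),(20,-86.5),(-20,-86.5)]: print('top',q,proj(p,[*X(q),.088],s))
for r in robot.look_for('lid_pad',p)[:2]: print(r)
print('pad shut',[*X((-27,0)),.038])
print('pad open.5',[*X((47-74*np.cos(.5)-2.5*np.sin(.5),0)),.0355+.074*np.sin(.5)+.0025])
plan([*X((-27,0)),.16],75.8)
E
```

```text
time: 9.55
tool_pos: [0.5301, -0.0094, 0.2405]
tool_rot: [-1.075, 1.571, -2.895]
contact_force: [-0.4, -0.3, -0.2]
opening: 0.0275
time: 10.18
tool_pos: [0.5301, -0.0093, 0.353]
tool_rot: [1.627, 1.568, -0.193]
contact_force: [0.7, -0.3, -0.2]
opening: 0.0272
top (20, -76.5) [308.028  212.9684]
top (-20, -76.5) [308.4147 271.7475]
top (20, -86.5) [323.6398 212.9508]
top (-20, -86.5) [323.3962 271.7324]
{'xy': [205.6, 222.0], 'conf': 0.63}
pad shut [np.float64(0.5236249755528312), np.float64(0.07582329941872766), 0.038]
pad open.5 [np.float64(0.5312451325982668), np.float64(0.0738951032548037), np.float64(0.07347748985671101)]
jaw yaw -104.28 shift x,y,z cm [ 3.43 -2.79 -8.09] spin -0.0790448110011539 tilt [ 0.0056 -0.001  -1.    ]
```

View pics/w4.png

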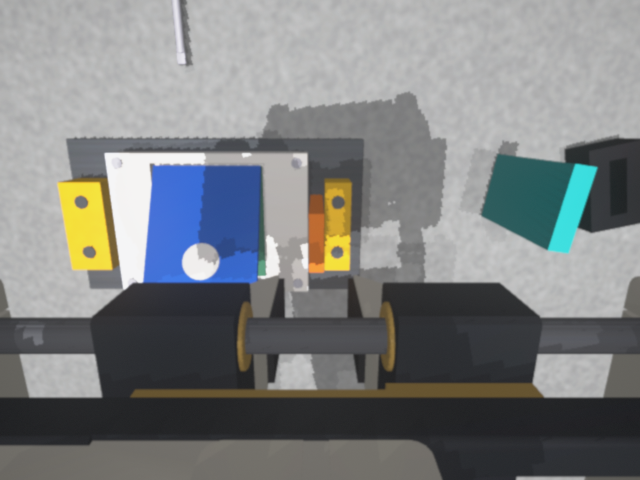

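The spacer is home: its top face is at cols 308–324 and rows 196–272, matching the prediction for a top at z = 88 mm. Next I shut the fingers and move over the pad at (203,262).

```bash
python3 -m jog '[{"fingers":1,"x":0,"y":-0.5,"z":-2,"spin":0},{"fingers":1,"x":0,"y":-1.5,"z":-5.5,"spin":0},{"fingers":1,"x":0,"y":-2.1,"z":-8.1,"spin":0},{"fingers":1,"x":3,"y":-2.1,"z":-8.1,"spin":0},{"fingers":1,"x":6,"y":-2.1,"z":-8.1,"spin":0}]' && python3 -m jog '[{"fingers":1,"x":0.5,"y":0,"z":0,"spin":0},{"fingers":1,"x":1,"y":0,"z":0,"spin":0},{"fingers":1,"x":1.2,"y":0,"z":0,"spin":0}]'; python3 - <<'E'
from h import *
a=np.radians(-14.2);J=np.array([[np.cos(a),-np.sin(a)],[np.sin(a),np.cos(a)]])
s=robot.observe();T=T_tool(s);tip=(T@[.178,0,0,1])[:3];print('tip',tip,'in jig mm',J.T@(tip[:2]-[.5498,.0692])*1e3)
E
```

```text
time: 10.9
tool_pos: [0.5294, 0.0748, 0.2895]
tool_rot: [-0.129, 1.571, -1.948]
contact_force: [1.1, 0.5, -0.6]
opening: 0.0002
time: 11.28
tool_pos: [0.53, 0.0742, 0.2793]
tool_rot: [1.753, 1.569, -0.068]
contact_force: [0.1, 0.5, -0.1]
opening: 0.0004
tip [0.5302 0.0742 0.1013] in jig mm [-20.2045   0.0346]
```

```bash
python3 -m jog '[{"fingers":1,"x":1,"y":0,"z":0,"spin":0},{"fingers":1,"x":2,"y":0,"z":0,"spin":0},{"fingers":1,"x":2.8,"y":-0.1,"z":0,"spin":0},{"fingers":1,"x":3.4,"y":-0.3,"z":0,"spin":0},{"fingers":1,"x":4,"y":-0.4,"z":0,"spin":0}]' && python3 -m jog '[{"fingers":1,"x":0.6,"y":-0.1,"z":0,"spin":0},{"fingers":1,"x":1.1,"y":-0.2,"z":0,"spin":0},{"fingers":1,"x":1.6,"y":-0.3,"z":0,"spin":0},{"fingers":1,"x":2,"y":-0.3,"z":0,"spin":0},{"fingers":1,"x":2.2,"y":-0.3,"z":0,"spin":0}]'
```

```text
time: 11.9
tool_pos: [0.5256, 0.0754, 0.2386]
tool_rot: [-1.255, 1.57, -3.075]
contact_force: [-2.5, 1.2, 5.4]
opening: 0.0004
time: 12.52
tool_pos: [0.5223, 0.0762, 0.2168]
tool_rot: [-1.415, 1.569, 3.048]
contact_force: [-5.3, 1.3, 9.0]
opening: 0.0004
```

```bash
python3 -m jog '[{"fingers":1,"x":0.1,"y":0,"z":0,"spin":0},{"fingers":1,"x":0.15,"y":0,"z":0,"spin":0},{"fingers":1,"x":0.15,"y":0,"z":0,"spin":0}]' ; python3 -m jog '[{"fingers":1,"x":0.05,"y":0,"z":0,"spin":0},{"fingers":1,"x":0.1,"y":0,"z":0,"spin":0},{"fingers":1,"x":0.1,"y":0,"z":0,"spin":0}]'
```

```text
time: 12.9
tool_pos: [0.5223, 0.0763, 0.2161]
tool_rot: [-1.39, 1.57, 3.074]
contact_force: [-6.7, 1.0, 14.4]
opening: 0.0005
time: 13.28
tool_pos: [0.5222, 0.0763, 0.2159]
tool_rot: [-1.345, 1.57, 3.119]
contact_force: [-8.3, 0.8, 21.3]
opening: 0.0005
```

Hard stop reached: tip at z = 37.9 mm and 21 N. I check the whole scene once from both cameras.

```bash
python3 - <<'E'
from h import *
p=robot.read_camera('side');q=robot.read_camera('top');w=robot.read_camera('wrist')
A=cv2.resize(p['color'][165:385,180:480],(545,400),interpolation=3);B=cv2.resize(w['color'][80:400],(800,400))[:, :]
C=cv2.resize(q['color'][120:350,100:530],(545,292),interpolation=3)
im=np.zeros((600,800,3),np.uint8);im[:300,:400]=cv2.resize(A,(400,300));im[:300,400:]=cv2.resize(C,(400,300));im[300:]=cv2.resize(w['color'][100:340],(800,300))
cv2.imwrite('pics/v5.png',cv2.cvtColor(im,cv2.COLOR_RGB2BGR));s=robot.observe();print(s['contact_force'],s['time'])
for t,z in [('reel',.04),('pot',.06),('screwdriver',.01)]:
    for r in robot.look_for(t,p)[:1]: print(t,r['xy'],onz(p,r['xy'],z))
E
```

```text
[-8.9312  0.0926 21.8181] 13.425
reel [325.7, 383.9] [ 0.5867 -0.4045  0.04  ]
pot [239.2, 143.9] [0.4403 0.3511 0.06  ]
screwdriver [378.4, 223.5] [0.7956 0.0394 0.01  ]
```

View pics/v5.png

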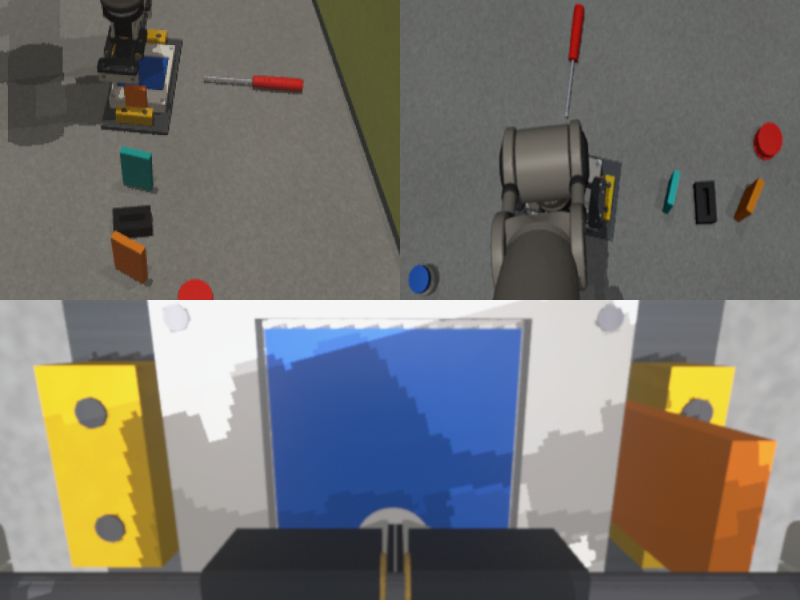

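The lid lies flush in its frame with the fingertips on the white spot (395,520). The spacer stands upright in the wide gap beside the thin stop (690,480), and the bystanders and look-alikes look untouched.

```bash
python3 -c "
from cell import robot
print(robot.hand_in())"
```

```text
the job is handed in; nothing more can be done
None
```

I put the small orange spacer from the stand into the wide gap by the thin stop and let go of it. I then pressed the blue lid down at its white spot with the fingers shut, and handed in at about 13.5 s with the lid still held down.

- **Spacer:** it slid in with almost no force and touched the plate where expected, its foot at about 10 mm. Once I let go, its top face appeared where a fully seated spacer should, and the last picture shows it upright. I did not try the narrow gap.
- **Lid:** the fingertips stopped at 37.9 mm (flush is 38 mm). They hold about 22 N straight down, plus about 9 N of sideways push. The wrist picture shows the lid flush in its frame.
- **Other things:** the screwdriver, reel, pot, turquoise spacer and larger orange spacer look unmoved. The networks' first and last positions differ by up to 15 mm for the screwdriver and 12 mm for the pot. The arm went near neither, so I take this as detection scatter.
- **What went wrong:** the first move command was refused because rows need every field, and nothing moved. My height estimates for the two taller look-alikes disagreed (about 111–121 mm), so I gripped the spacer high, which kept the gripper body at or above about that height.

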